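Mount the inspection lens post in its spring-plunger holder

ROBOT

A 6-joint arm with a two-finger parallel gripper is mounted at the origin on a cart in front of the work surface, level with it; the furniture and walls round the work are solid. World frame = base frame: x ahead of the robot, y to its left, z up, the work surface at z = 0. Lengths are in m, angles in rad, forces in N, time in s.
With the tool pointing down it reaches from about 0.375 to 0.975 m from the base axis. Payload 3.8 kg.
Tool frame: the origin (TCP) lies midway between the tips of the shut fingers; the grasp point (between the pads) lies 19 mm behind it; z points along the fingers, y is the line along which they close (so a half turn about z gives the same grasp; the last joint's range is limited). The gripper opens to 88 mm and grips with 3 to 60 N. Pads are 18 mm wide; open, the fingers measure 123 mm over their backs; the gripper's body (75 mm by 187 mm) begins 45 mm behind the grasp point.
Start: joints at [1.258, 0.264, 1.604, -0, 1.274, -0.037], TCP at [0.184, 0.649, 0.239] pointing down, gripper open.
Joint ranges: [-2.63, 2.63], [-0.94, 2.18], [0.31, 2.57], [-1.31, 4.45], [0, 2.66], [-2.55, 2.55]. Speed limits (rad/s): [2.57, 2.57, 3.14, 3.14, 3.14, 3.14].

INTERFACE

Orientations are given as a rotation vector (axis times angle).
In Python, from cell import manip, inverse_kinematics, cams, order gives the robot as it stands. Calls block until the motion is done:
- manip.move_pose(position, orientation): joint-space move of the TCP to a pose.
- manip.move_linear(position, rate=0.15, rot=None): straight line of the TCP; rot=None keeps the orientation; rate is the mean speed in m/s.
- manip.set_joints(angles): joint-space move.
- manip.set_gripper(opening, force=None): finger opening in m; force is the grip in N (None keeps the last); returns when the fingers have stopped.
- manip.dwell(seconds).
- inverse_kinematics(position, orientation): joint angles nearest the present ones, or None.
- manip.state(): the state.
- cams.capture(name): name is "scene" or "top" or "wrist"; returns a dict with "image" (384x512x3 uint8, blue, green, red), "z_map" (384x512 float32, m along the optical axis (not along the pixel's ray), 0 where there is no reading), "intrinsics" (3x3 intrinsics, pixels), "k1" (the pictures are not rectified: a ray, as slopes to the right and down, at radius r is drawn at 1 + k1 r^2 times it, then the intrinsics apply), "position" and "orientation" of the camera in the world; the wrist camera has in their place "T_tool_cam" (4x4, takes a point from camera to tool coordinates, whose origin is the TCP and whose axes are the flange's). Camera axes: x right, y down, z forward; pixel columns grow to the right and rows downward; lengths in m; the calibration is good to about 2 mm. A picture is of the moment at which its call begins: read the wrist's pose just before it.
A pose or a line that the arm cannot do raises manip.IKError and nothing moves.
- order.close_job(): hands the job in; it is judged then, once.
The state is a dict: "clock": time; "joint_pos": joint angles; "joint_velocities": joint speeds; "tau": joint torques, N m; "tool_pos": TCP position; "tcp_rot": TCP orientation; "contact_force": force on the tool from outside, world axes, zero at the start; "moment": the same for the moment, N m; "gripper_width": finger opening in m; "grasp_force": force on a finger pad.
Only numpy, scipy, OpenCV 4.12 (cv2) and the standard library are available. Lean on these libraries where they do the work, as an engineer would, in place of code of your own. Each camera call takes 0.05 s, during which the arm holds its last target. There are 200 camera calls.

TASK

Set up the inspection lens: lift the lens post out of the black parking block and slide its rod down into the bore of the aluminium post holder, past the side spring plunger, until its foot bottoms on the hidden stop inside, with the lens over the middle of the phone. Go gently: never force the post against the holder, nor press it on the stop with more than 25 N, and leave the phone where it lies. Let go and leave the post standing upright, gripped by the plunger.

Things in the scene. Friction and masses are not known exactly. Their poses are not given: they have to be found in the camera images.
- lens_post: Loose lens post, 0.2 kg, balanced about its rod: upright steel rod, 14 mm diameter, 104 mm long, foot coned to 8 mm over its last 4 mm. Origin: centre of the foot's underside; z up along the rod. A thin arm at the top runs along +x to a flat round lens; a dark counterweight knob (22 mm diameter) sticks out along -x from 12 to 30 mm off the axis.
- post_head (a point): Centre of the aluminium head block on top of the rod, 118 mm above the foot, axes as the post's. The block is 24 mm along x, 20 mm along y and 30 mm high: grip it from above across its y sides.
- lens (a point): Centre of the black-rimmed lens (50 mm diameter, 8 mm thick, lying flat), 100 mm from the rod axis along the post's +x, 118 mm above the foot.
- park_block: Fixed black block 56 x 56 x 40 mm in which the post stands at the start, in a round hole 16 mm in diameter and 30 mm deep. Origin: centre of its underside.
- holder: Fixed post holder: dark flange 64 x 64 x 8 mm, on it an aluminium block 36 x 36 mm up to z = 60 mm with a vertical round bore. Origin: centre of the flange's underside; x points roughly to the phone; the plunger's barrel and knob stick out of the -y side. A rigid depth stop hidden in the bore stands 35 to 49 mm below the mouth, differently each time; the foot must rest on it.
- bore_mouth (a point): Centre of the bore's mouth at the holder's top face, 60 mm above the bench; the bore is 15 mm in diameter with a 2 mm chamfer. Axes as the holder's.
- plunger (a joint): Side spring plunger, 16 mm below the mouth; its round 8 mm nose reaches 3.3 mm into the bore from the -y side. 0 = fully in; a rod in the bore pushes it out 1.5 to 2.5 mm (maximum 5 mm). Spring: 3.5 N at 0, 0.7 N more per mm. Pushing the rod over and along it takes 1 to 10 N (more if tilted or pushed sideways), long before the stop is reached.
- phone: Black phone 71 x 150 x 8 mm lying loose on the bench, its middle 92 to 108 mm from the holder's axis. Origin: centre of its underside; y along its length.
Not all that is in view belongs to the job. There is more than one size of the lens_post; the job needs the larger.

How it is judged:
On the way, in this order (a step that is already met when the one before it is completed fails the run):
1. the post is lifted clear of the parking block (z of lens_post in the frame of park_block above 0.045 m), for 0.1 s.
2. the rod is in the bore and has pushed the plunger aside (horizontal distance between lens_post and bore_mouth below 0.003 m and z of lens_post in the frame of bore_mouth below -0.022 m and value of joint plunger above 0.001 m), for 0.1 s.
At the end, for the whole second after the job is handed in: The post stands released, at rest and upright (within 3.4 degrees) in the holder bore (foot within 3 mm of its axis), its foot within 1.5 mm of the depth stop, the plunger pushed out more than 1 mm by the rod, and the lens centre within 25 mm horizontally of the phone's middle (horizontal distance between lens_post and bore_mouth below 0.003 m and z of depth_stop_c0 in the frame of lens_post above -0.0055 m and angle between lens_post's own z axis and vertical below 0.06 rad and value of joint plunger above 0.001 m and horizontal distance between lens and phone below 0.025 m and linear speed of lens_post below 0.01 m/s); the robot touches nothing.
It fails at once if the post presses on the depth stop with more than 25 N (contact force between lens_post and depth_stop_c0 above 25 N).
It fails at once if the post is forced against the holder with more than 40 N in all (contact force between lens_post and holder above 40 N).
It fails at once if the phone is shifted by more than 15 mm (distance of phone from where it was at the start of the episode above 0.015 m).
It also fails if it takes over 72 s, if anything falls off the work surface, if the arm or the gripper's body presses on something with over 40 N, if the wrist force passes 120 N, or if a joint passes its speed limit or range.

## Working session

There is one attempt and no reset: what is moved stays moved. The work goes in short steps, each a Python script; the robot and the scene stay as the last script left them, time stands still between calls to the robot, and variables do not carry over. Pictures are saved under pics/ and viewed, at most 10 in all, crops included, and the job is handed in when it is done.

```bash
ls; mkdir -p pics
cat > h.py <<'E'
import numpy as np, cv2
from scipy.spatial.transform import Rotation as R
from cell import manip, inverse_kinematics, cams, order
def cap(name):
    s=manip.state(); c=cams.capture(name)
    if name=="wrist":
        T=np.eye(4);T[:3,:3]=R.from_rotvec(s["tcp_rot"]).as_matrix();T[:3,3]=s["tool_pos"]
        c["T"]=T@np.array(c["T_tool_cam"])
    else:
        T=np.eye(4);o=np.array(c["orientation"],float)
        T[:3,:3]=o if o.shape==(3,3) else R.from_rotvec(o).as_matrix();T[:3,3]=c["position"];c["T"]=T
    return c
def cloud(c):
    h,w=c["z_map"].shape;K=np.array(c["intrinsics"],float);k1=float(c["k1"])
    u,v=np.meshgrid(np.arange(w),np.arange(h))
    p=cv2.undistortPoints(np.stack([u,v],-1).reshape(-1,1,2).astype(float),K,np.array([k1,0,0,0.])).reshape(h,w,2)
    z=c["z_map"];P=np.dstack([p*z[...,None],z])
    W=P@c["T"][:3,:3].T+c["T"][:3,3]; W[z<=0]=np.nan
    return W
E
python3 - <<'E'
from h import *
for n in ["scene","top"]:
    c=cap(n);cv2.imwrite(f"pics/{n}0.png",c["image"]);np.savez(f"{n}0.npz",W=cloud(c),im=c["image"],T=c["T"])
    print(n,c["orientation"],c["position"],c["k1"],c["intrinsics"])
print(manip.state())
E
```

```text
pics
scene [-2.19205674  0.55423782 -0.26306118] [ 0.16902758 -0.78414862  0.73585228] -0.0642432438213511 [[405.86469667   0.         255.81087093]
 [  0.         405.86469667 189.04811368]
 [  0.           0.           1.        ]]
top [-2.10721383  2.1623238  -0.08777922] [ 0.44554536 -0.08353337  0.92925492] 0.009939534629674623 [[349.26040633   0.         259.73533012]
 [  0.         349.26040633 188.97777381]
 [  0.           0.           1.        ]]
{'clock': 0.1, 'joint_pos': array([ 1.25810357e+00,  2.64683649e-01,  1.60522798e+00,  5.96656090e-06,
        1.27369150e+00, -3.69070903e-02]), 'joint_velocities': array([-0.00024442, -0.00227253, -0.0027018 , -0.00130816, -0.0024469 ,
       -0.00016369]), 'tau': array([ 1.82833723e-03, -5.03608239e+01, -3.58074009e+01,  7.30037922e-02,
        2.31794023e-02, -2.71944907e-05]), 'tool_pos': array([0.1836132 , 0.64888579, 0.23751367]), 'tcp_rot': array([-4.31785241e-01, -3.11141836e+00,  3.10801275e-03]), 'contact_force': array([ 0.36155518,  0.10826843, -0.61937051]), 'moment': array([ 0.02034213,  0.01432586, -0.00310605]), 'grasp_force': 0.0, 'gripper_width': 0.08801984002227044}
```

View pics/scene0.png

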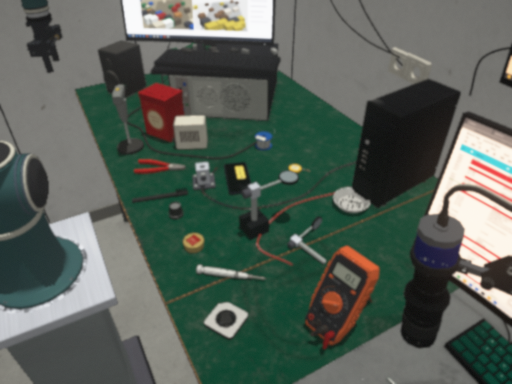

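View pics/top0.png

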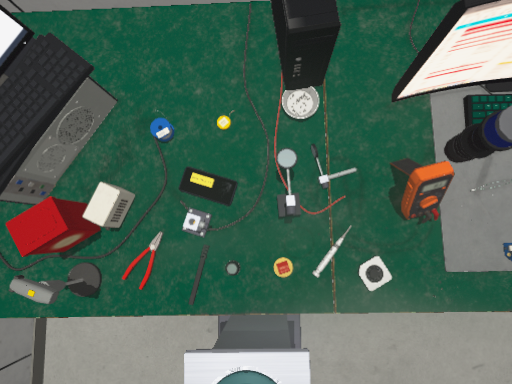

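Candidates for the post: the one standing in a black block (top 290,203; lens at 287,158), and a lying T-shaped thing (top 323,180). The flat white disc at (300,102) and the yellow disc at (223,122) are distractors. The holder looks to be at (196,222) and the phone at (208,186). I'll check with a close crop and the cloud.

Run:
```python
from h import *
d=np.load("top0.npz");W=d["W"];im=d["im"]
cv2.imwrite("pics/topcrop.png",cv2.resize(im[130:260,160:370],None,fx=3.8,fy=3.8,interpolation=cv2.INTER_CUBIC))
for u,v in [(290,203),(287,158),(291,180),(282,211),(323,180),(350,170),(315,150),(196,222),(190,232),(208,186),(224,225),(250,200)]: print(u,v,W[v,u].round(4))
def reg(n,u0,u1,v0,v1,z0,z1):
    P=W[v0:v1,u0:u1].reshape(-1,3);P=P[(P[:,2]>z0)&(P[:,2]<z1)]
    if len(P)<3: print(n,len(P));return
    r=cv2.minAreaRect((P[:,:2]*1000).astype(np.float32));print(n,len(P),np.median(P,0).round(4),r)
reg("phone",170,245,160,210,.004,.02)
reg("holder top",175,220,200,245,.05,.07)
reg("flange",175,220,200,245,.003,.02)
reg("park top",270,310,185,225,.03,.05)
reg("head",270,310,185,225,.12,.2)
reg("lens",270,305,140,175,.1,.2)
reg("other",305,365,138,195,.012,.2)
```

```text
290 203 [ 0.5124 -0.117   0.1433]
287 158 [ 0.6182 -0.1141  0.1323]
291 180 [ 0.586  -0.1278  0.0023]
282 211 [ 0.5014 -0.1005  0.0386]
323 180 [ 0.5806 -0.2101  0.0211]
350 170 [ 0.6063 -0.2828  0.0132]
315 150 [ 0.6573 -0.1907  0.0378]
196 222 [0.4781 0.1149 0.0624]
190 232 [0.4542 0.1433 0.008 ]
208 186 [0.5755 0.0949 0.0081]
224 225 [ 0.4706  0.0542 -0.0011]
250 200 [ 0.5354 -0.0167  0.0009]
phone 1571 [0.577  0.0979 0.0089] ((580.8211059570312, 99.41382598876953), (132.2108154296875, 199.47943115234375), 0.6570660471916199)
holder top 237 [0.478  0.1223 0.0605] ((478.0641784667969, 117.35140991210938), (58.05133056640625, 35.919490814208984), 70.82599639892578)
flange 539 [0.4853 0.1189 0.0079] ((480.82403564453125, 125.712158203125), (119.875244140625, 117.05220794677734), 88.7548599243164)
park top 302 [ 0.5192 -0.1064  0.041 ] ((519.2725830078125, -117.08985900878906), (56.07342529296875, 55.947792053222656), 4.15548849105835)
head 203 [ 0.5124 -0.1168  0.1402] ((522.5231323242188, -117.65434265136719), (64.94926452636719, 21.426843643188477), 1.3962169885635376)
lens 371 [ 0.6181 -0.1122  0.1326] ((616.3314819335938, -110.02650451660156), (48.409263610839844, 55.163673400878906), 55.815425872802734)
other 273 [ 0.5985 -0.2102  0.0177] ((634.5963745117188, -225.00848388671875), (115.76239013671875, 97.55293273925781), 29.85417366027832)
```

View pics/topcrop.png

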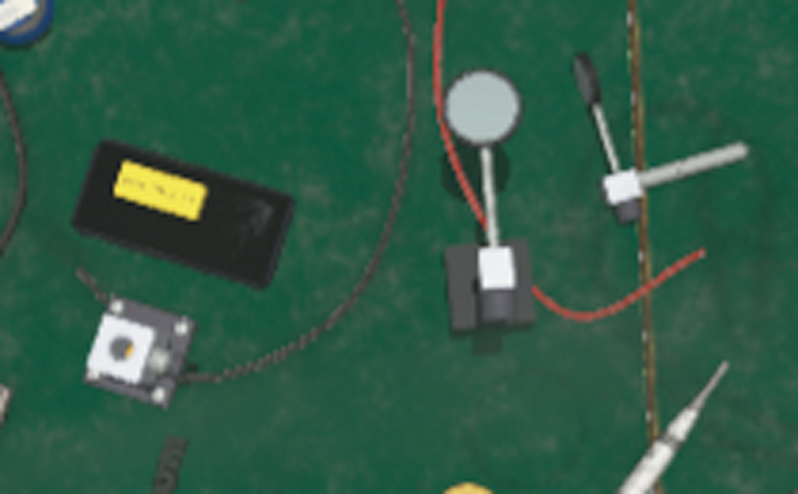

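The standing post has the 50 mm lens and its heights match (head top 0.143, lens top 0.132), so it is the larger one. The lying post at (323,180) is smaller. The bore is near (0.478, 0.117). Next I'll refine with wrist views, each target from two opposite yaws to cancel calibration offsets.

```bash
cat >> h.py <<'E'
def rot(yaw):
    c,s=np.cos(yaw),np.sin(yaw)
    return R.from_matrix(np.array([[c,s,0],[s,-c,0],[0,0,-1.]])).as_rotvec()
def look(target,yaw,z,Ttc):
    """put the wrist camera's axis through target with the TCP at height z"""
    Rm=R.from_rotvec(rot(yaw)).as_matrix()
    o=Rm@Ttc[:3,3]; a=Rm@Ttc[:3,2]
    k=(target[2]-(z+o[2]))/a[2]
    p=np.array([*(target[:2]-o[:2]-k*a[:2]),z]); manip.move_pose(p,rot(yaw)); manip.dwell(.3)
    return cap("wrist")
E
python3 - <<'E'
from h import *
Ttc=np.array(cams.capture("wrist")["T_tool_cam"]);print(Ttc.round(3))
for n,t,z in [("hold",[.478,.117,.06],.24),("head",[.512,-.117,.143],.30)]:
    for i,yaw in enumerate([np.pi,0] if n=="hold" else [0,np.pi]):
        try:
            c=look(np.array(t),yaw,z,Ttc)
        except manip.IKError as e: print(n,yaw,"IK",e);continue
        cv2.imwrite(f"pics/{n}{i}.png",c["image"]);np.savez(f"{n}{i}.npz",W=cloud(c),im=c["image"],T=c["T"],K=c["intrinsics"],k1=c["k1"])
        print(n,yaw,c["T"][:3,3],manip.state()["clock"],manip.state()["joint_pos"][5])
ims=[cv2.resize(cv2.imread(f"pics/{a}.png"),(400,300)) for a in ["hold0","hold1","head0","head1"]]
cv2.imwrite("pics/m.png",np.vstack([np.hstack(ims[:2]),np.hstack(ims[2:])]))
E
```

```text
[[-0.001 -0.967 -0.255  0.065]
 [ 1.    -0.001 -0.     0.   ]
 [-0.    -0.255  0.967 -0.145]
 [ 0.     0.     0.     1.   ]]
hold 3.141592653589793 [0.39230943 0.11735668 0.38524919] 2.65 -1.3733334902781227
hold 0 [0.56360318 0.11722755 0.3852495 ] 5.6417 1.7528408275797231
head 0 [ 0.59161468 -0.11554829  0.44494228] 6.95 1.3061422115450771
head 3.141592653589793 [ 0.43235321 -0.11697541  0.44531707] 9.9583 -1.8505710480453392
```

View pics/m.png

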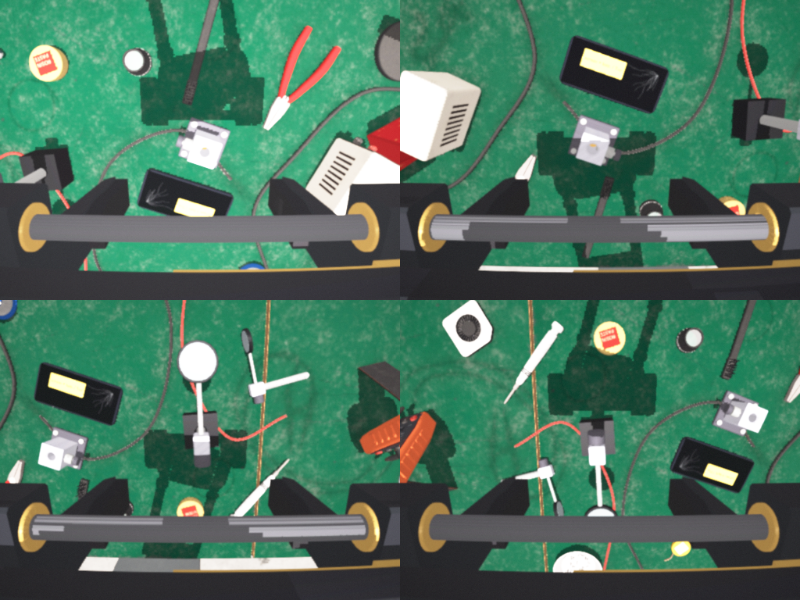

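The four wrist views (shown at 400x300) are clear. The bore is near (205,152) and (594,149), and the head is near (201,440) and (597,445). Now I'll fit them.

Run:
```python
from h import *
def fit(f,z0,z1,c,rad,n):
    d=np.load(f);W=d["W"];m=(W[...,2]>z0)&(W[...,2]<z1)&(np.hypot(W[...,0]-c[0],W[...,1]-c[1])<rad)
    k,l,st,ce=cv2.connectedComponentsWithStats(m.astype(np.uint8)); i=1+np.argmax(st[1:,4]); m=l==i
    P=W[m]; r=cv2.minAreaRect((P[:,:2]*1000).astype(np.float32))
    print(f,n,m.sum(),"med z",np.median(P[:,2]).round(4),"mean",P.mean(0)[:2].round(4),"rect",np.round(r[0],1),np.round(r[1],1),round(r[2],1))
    return m,W,d
out=[]
for i in (0,1):
    m,W,d=fit(f"hold{i}.npz",.054,.067,(.478,.117),.035,"holder top")
    fit(f"hold{i}.npz",.004,.012,(.478,.117),.06,"flange")
    fit(f"hold{i}.npz",.004,.013,(.58,.098),.10,"phone")
    v,u=np.nonzero(m);v0,u0=int(v.mean()),int(u.mean());out.append(cv2.resize(d["im"][v0-32:v0+33,u0-32:u0+33],(390,390),interpolation=cv2.INTER_CUBIC));print("crop origin",u0-32,v0-32)
    fit(f"head{i}.npz",.139,.149,(.512,-.117),.03,"head top")
    fit(f"head{i}.npz",.124,.139,(.617,-.112),.035,"lens")
    fit(f"head{i}.npz",.036,.046,(.512,-.117),.06,"park top")
fit("top0.npz",.004,.013,(.58,.098),.1,"phone")
cv2.imwrite("pics/bore.png",np.hstack(out))
```

```text
hold0.npz holder top 1048 med z 0.0592 mean [0.4795 0.1259] rect [480.  125.8] [36.2 36.4] 71.1
hold0.npz flange 1162 med z 0.0072 mean [0.4654 0.127 ] rect [469.5 122.2] [113.2  60.8] 57.3
hold0.npz phone 4978 med z 0.0072 mean [0.5688 0.089 ] rect [576.2  94.7] [149.8  71.3] 71.7
crop origin 230 162
head0.npz head top 501 med z 0.1422 mean [ 0.5189 -0.1195] rect [ 518.3 -119.3] [24.4 19.4] 0.6
head0.npz lens 2337 med z 0.1313 mean [ 0.6174 -0.114 ] rect [ 616.4 -112.3] [48.7 53.4] 53.6
head0.npz park top 674 med z 0.0394 mean [ 0.5227 -0.1371] rect [ 519.  -135.6] [56.2 24. ] 4.1
hold1.npz holder top 1048 med z 0.0592 mean [0.4804 0.1248] rect [479.8 124.9] [35.9 36.5] 70.7
hold1.npz flange 1273 med z 0.0073 mean [0.4944 0.1281] rect [482.5 129.7] [76.  63.5] 72.7
hold1.npz phone 8386 med z 0.0071 mean [0.5778 0.0957] rect [576.9  94.7] [150.3  71.3] 71.1
crop origin 214 158
head1.npz head top 482 med z 0.1423 mean [ 0.5178 -0.1187] rect [ 518.5 -118.9] [24.  19.8] 1.6
head1.npz lens 473 med z 0.1309 mean [ 0.5994 -0.1143] rect [ 595.7 -114.5] [26.2 45.1] 0.8
head1.npz park top 1180 med z 0.0395 mean [ 0.5135 -0.1176] rect [ 518.1 -118.5] [56.4 56.1] 3.8
top0.npz phone 1432 med z 0.0091 mean [0.5782 0.0963] rect [580.5  98.3] [153.7  73.9] 71.2
```

View pics/bore.png

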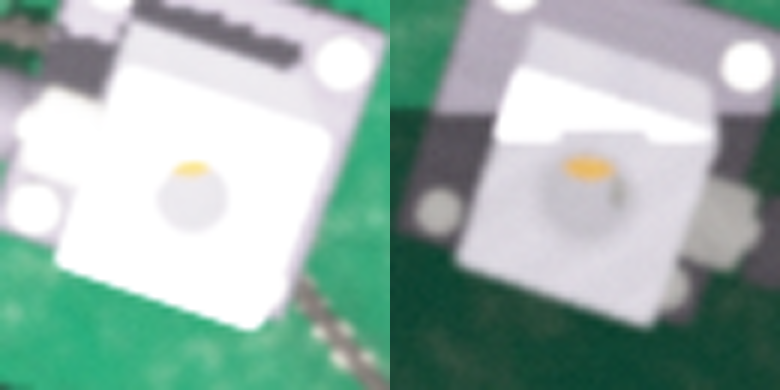

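Each pair of views agrees within 1 mm: bore (0.4799, 0.1253, top 36x36 ✓), head (0.5184, -0.1191, 24x20 ✓), phone (0.5766, 0.0947, 150x71 ✓, 101 mm from the bore ✓). Grasp and lift.

Run:
```python
from h import *
def p(n):
    s=manip.state();print(n,round(s["clock"],2),s["tool_pos"].round(4),s["contact_force"].round(2),s["moment"].round(2),round(s["gripper_width"],4),round(s["grasp_force"],1))
W=np.load("head0.npz")["W"];m=(W[...,2]>.124)&(W[...,2]<.14)&(W[...,0]>.535)&(W[...,0]<.585)&(abs(W[...,1]+.115)<.012)
P=W[m];print("arm",len(P),np.degrees(np.arctan(np.polyfit(P[:,0],P[:,1],1)[0])))
yaw=np.pi+.055; hd=np.array([.5184,-.1191])
manip.set_gripper(.05)
manip.move_pose([*hd,.20],rot(yaw));p("above")
manip.move_linear([*hd,.111],rate=.08);p("down")
manip.set_gripper(0,force=35);p("grip")
manip.dwell(.2)
manip.move_linear([*hd,.150],rate=.05);p("up")
manip.move_linear([*hd,.215],rate=.1);manip.dwell(.3);p("up2")
manip.move_pose([.4799,.1253,.215],rot(np.pi-.306));manip.dwell(.3);p("over")
for n in("scene","top"):
    c=cap(n);cv2.imwrite(f"pics/{n}1.png",c["image"]);np.savez(f"{n}1.npz",W=cloud(c),im=c["image"],T=c["T"],K=c["intrinsics"],k1=c["k1"])
im=cv2.imread("pics/scene1.png");cv2.imwrite("pics/s1.png",cv2.resize(im[50:250,100:360],None,fx=3,fy=3,interpolation=cv2.INTER_CUBIC))
```

```text
arm 321 2.9569974894981605
above 11.16 [ 0.5181 -0.119   0.1999] [-0.31  0.65  0.47] [ 0.02  0.04 -0.03] 0.05 0.0
down 12.43 [ 0.519  -0.1193  0.1117] [ 0.2   0.88 -0.19] [ 0.03 -0.   -0.01] 0.0501 0.0
grip 12.98 [ 0.5185 -0.1191  0.1112] [-0.15  0.17 -0.11] [-0.04  0.03 -0.  ] 0.0196 35.0
up 14.12 [ 0.5181 -0.119   0.1497] [-0.06  0.98 -1.65] [ 0.   -0.03  0.  ] 0.0196 35.0
up2 15.22 [ 0.518  -0.119   0.2143] [-0.23 -0.93 -0.85] [-0.01  0.   -0.01] 0.0195 35.0
over 16.49 [0.4802 0.1244 0.2149] [-0.38  0.6  -2.21] [-0.01  0.01 -0.02] 0.0198 35.0
```

View pics/s1.png

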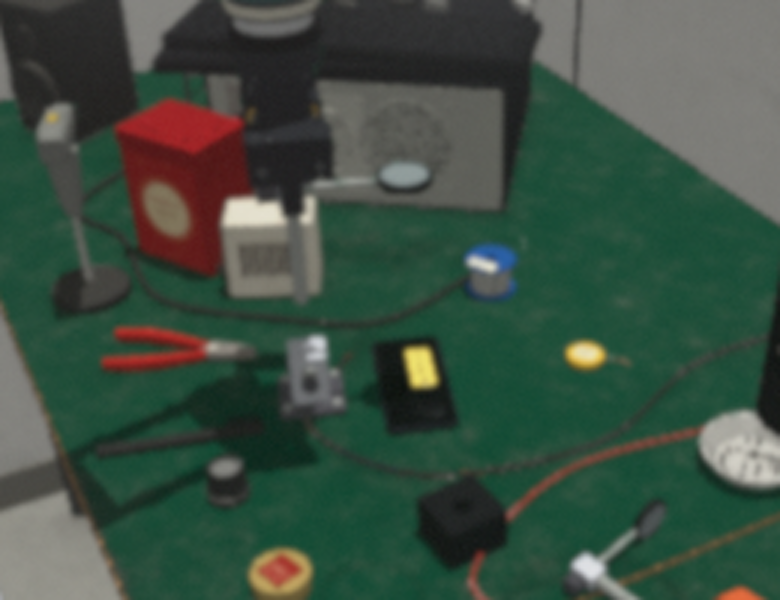

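The post hangs upright above the holder, with the rod foot at crop (302,300) over the bore near (317,350), and the phone is untouched. Next is a gentle guarded descent with lateral compliance.

```bash
cat > ins.py <<'E'
from h import *
def F():
    f=[]
    for _ in range(3): manip.dwell(.02); f.append(manip.state()["contact_force"])
    return np.mean(f,0)
xy=np.array([.4799,.1253]); manip.move_linear([*xy,.166],rate=.08);manip.dwell(.2);f0=F();print("f0",f0.round(2))
z=.166;hist=[]
while z>.110:
    z-=.001 if z>.129 else .0005
    manip.move_linear([*xy,z],rate=.02);f=F()-f0;s=manip.state();hist.append(f[2])
    print(round(z,4),s["tool_pos"].round(4),f.round(1),round(s["clock"],1))
    if f[2]>(13 if z>.1275 else max(10,min(15,np.median(hist[-8:-2])+6))) or np.hypot(*f[:2])>18: print("STOP");break
    if np.hypot(*f[:2])>3 and z>.128: xy+=np.clip(f[:2]*5e-5,-3e-4,3e-4)
E
python3 ins.py
```

```text
f0 [-0.07  0.58 -1.65]
0.165 [0.4799 0.1253 0.165 ] [-0.3 -0.8  0.3] 17.9
0.164 [0.4798 0.1253 0.1639] [ 0.  -0.3 -0.3] 18.2
0.163 [0.4799 0.1253 0.163 ] [ 0.3 -0.9  0.2] 18.5
0.162 [0.4799 0.1253 0.162 ] [ 0.3 -0.9 -0. ] 18.8
0.161 [0.4799 0.1253 0.1609] [ 0.4 -0.5  0.2] 19.1
0.16 [0.4799 0.1253 0.16  ] [ 0.2 -1.1 -0.2] 19.4
0.159 [0.4799 0.1253 0.159 ] [ 0.  -0.7 -0.1] 19.7
0.158 [0.4799 0.1253 0.158 ] [ 0.2 -0.6 -0.6] 20.0
0.157 [0.4799 0.1253 0.157 ] [ 0.3 -0.7 -0.4] 20.3
0.156 [0.4799 0.1253 0.1559] [ 0.2 -0.3  0.1] 20.6
0.155 [0.4799 0.1253 0.155 ] [ 0.7 -0.6  0.1] 20.9
0.154 [0.4799 0.1253 0.1539] [ 0.5 -0.7 -0.2] 21.2
0.153 [0.4799 0.1253 0.153 ] [ 0.4 -0.9 -0. ] 21.5
0.152 [0.4799 0.1253 0.1519] [ 0.2 -0.8 -0.2] 21.8
0.151 [0.4799 0.1253 0.151 ] [ 0.5 -1.2 -0.5] 22.1
0.15 [0.4799 0.1253 0.15  ] [ 0.2 -0.8  0. ] 22.4
0.149 [0.4799 0.1253 0.1489] [ 0.7 -0.1 -0.4] 22.7
0.148 [0.4799 0.1253 0.148 ] [ 0.5 -0.4 -0. ] 23.0
0.147 [0.4799 0.1253 0.147 ] [-0.  -0.2 -0.7] 23.3
0.146 [0.4799 0.1253 0.146 ] [ 0.8 -0.5  0.2] 23.6
0.145 [0.48   0.1254 0.1451] [0.4 0.1 0.1] 23.9
0.144 [0.48
[... 1325 characters left out ...]
8 1.1] 32.3
0.1225 [0.4799 0.1254 0.1224] [1.6 2.  1.4] 32.6
0.122 [0.4799 0.1254 0.1219] [1.4 0.9 1.6] 32.9
0.1215 [0.4799 0.1254 0.1214] [1.8 1.2 1.9] 33.2
0.121 [0.4799 0.1254 0.1209] [1.6 1.5 1.5] 33.5
0.1205 [0.4799 0.1254 0.1204] [1.8 1.8 1.1] 33.8
0.12 [0.4799 0.1254 0.1199] [1.6 1.5 0.9] 34.1
0.1195 [0.4799 0.1254 0.1194] [1.8 1.8 1.5] 34.4
0.119 [0.48   0.1254 0.1189] [1.6 2.  1.5] 34.7
0.1185 [0.4799 0.1254 0.1184] [1.7 1.5 1.2] 35.0
0.118 [0.4799 0.1254 0.1179] [1.9 1.8 1.7] 35.3
0.1175 [0.4801 0.1254 0.1177] [1.3 1.7 3.4] 35.6
0.117 [0.4803 0.1255 0.1176] [0.1 1.6 7.3] 35.9
0.1165 [0.4805 0.1255 0.1176] [-0.1  1.6  8.8] 36.2
0.116 [0.4807 0.1255 0.1175] [-1.1  0.8 11.8] 36.5
STOP
```

There was a plunger bump at z≈0.144 and a firm stall at TCP z 0.1176. That puts the foot near 0.017, so the stop is 43 mm below the mouth, which is in range. Ease off, release, retreat and check.

Run:
```python
from h import *
manip.move_linear([.4799,.1254,.1172],rate=.02);manip.dwell(.2);print(manip.state()["contact_force"].round(1))
manip.set_gripper(.05);manip.dwell(.3);print(manip.state()["contact_force"].round(1))
manip.move_linear([.4799,.1254,.21],rate=.06)
Ttc=np.array(cams.capture("wrist")["T_tool_cam"])
c=look(np.array([.50,.117,.14]),np.pi-.306,.30,Ttc);W=cloud(c)
cv2.imwrite("pics/fin.png",np.hstack([c["image"][60:330],cv2.resize(cap("scene")["image"][80:215,130:258],(256,270))]))
def fit(z0,z1,ce,rad,n):
    m=(W[...,2]>z0)&(W[...,2]<z1)&(np.hypot(W[...,0]-ce[0],W[...,1]-ce[1])<rad);P=W[m]
    if len(P)<5: print(n,len(P));return
    r=cv2.minAreaRect((P[:,:2]*1000).astype(np.float32));print(n,len(P),P.mean(0).round(4),np.round(r[0],1),np.round(r[1],1),round(r[2],1))
fit(.145,.155,(.48,.125),.02,"head top (expect z .1496)")
fit(.13,.145,(.576,.095),.035,"lens (expect z .139)")
fit(.004,.013,(.577,.095),.1,"phone")
s=manip.state();print(s["clock"],s["contact_force"].round(1))
```

```text
[-0.   2.5  5.5]
[0.9 0.3 0.6]
head top (expect z .1496) 545 [0.4797 0.1266 0.1486] [477.  127.4] [18.9 31. ] 73.0
lens (expect z .139) 1328 [0.568  0.0977 0.1376] [563.9  98.9] [47.2 44.4] 72.4
phone 4739 [0.5699 0.0974 0.0073] [547.9 105.1] [148.3 133. ] 71.1
40.4583 [-0.7 -0.2 -0.2]
```

View pics/fin.png

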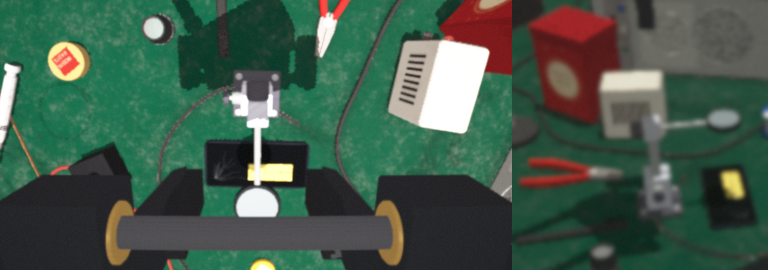

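The post stands upright in the holder with its lens at (257,205), over the phone along the arm's direction. Head and lens heights match the seated depth, and the gripper is clear.

```bash
python3 -c "
from h import *
print(order.close_job())"
```

```text
the job is handed in; nothing more can be done
None
```

I handed the job in at about 40 s, with no verdict returned: the larger lens post stands upright and released in the holder, its foot on the stop about 43 mm below the mouth (about 12 N contact) and its lens over the phone's middle.

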